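# Slide two coasters out over the edge of a tea stand

### The arm

A 6-joint arm with a two-finger parallel gripper is mounted at the origin on the work surface. World frame = base frame: x ahead of the robot, y to its left, z up, the work surface at z = 0. Lengths are in mm, angles in degrees, forces in N, time in s.
With the tool pointing down it reaches from about 250 to 800 mm from the base axis. Payload 3.9 kg.
Tool frame: the origin (TCP) lies on the centre line of the jaws, within the pads' length; the fingertips stand 25 mm ahead of it and the grasp point (between the pads) lies 6 mm ahead of it; z points along the fingers, y is the line along which they close (so a half turn about z gives the same grasp; the last joint's range is limited). The gripper opens to 85 mm and grips with 20 to 120 N. Pads are 22 mm wide; open, the fingers measure 114 mm over their backs; the gripper's body (76 mm by 85 mm) begins 54 mm behind the grasp point. The pads swing forward as they close: fully open they stand 13 mm farther back than shut.
Start: joints at [77.063, 14.897, -7.913, 67.191, 0, 90], TCP at [117.536, 511.664, 256.304] pointing down, gripper open.
Joint ranges: [-159.42, 159.42], [-47.68, 98.78], [-73.54, 78.23], [-108.79, 121.32], [-90, 84.71], [-180, 180]. Speed limits (degrees/s): [147.25, 147.25, 180, 180, 180, 180].

### API

Orientations are given as [roll, pitch, yaw] about the fixed x, y, z axes, in that order (R = Rz(yaw) Ry(pitch) Rx(roll)).
In Python, from bench import status, imaging, ticket gives the robot as it stands.
- The arm moves only by the tool send_rows, never from a script. Its argument "series" is a list of rows, each an object with "linear": the shift along the world's x, y, z in units of 40 mm (1.0 is 40 mm), a list of three; "spin": the turn about the world's z in units of 6 degrees (1.0 is 6 degrees). A call has 1 to 8 rows; each row shifts and turns the commanded pose from where the row before left it; what a row does not reach is not made up. A row lasts 1/10 s, in which the tool goes at most 50 mm and 8.59 degrees, less where a joint would pass 70% of its speed; a pose out of reach is approached as far as the arm can. A call is refused whole if a number of a shift passes 1 or a number of a turn 1, either way. A call with a gripper value outside its range is refused whole. "hand" is the finger opening in mm, from 0 to 85.4, set as the call begins (left out, the last holds). The fingers move at their own pace and stop on an object; the grip force is fixed at half the most. Time passes only in rows, so rows that do not move let the fingers close. It gives the time, the measured TCP pose, the force and the opening at its end, in the units of the state.
- status.observe(): the state, without advancing time (a new reading comes with each control period).
- imaging.grab_frame(name): name is "scene" or "top" or "wrist"; returns the picture (400x640x3 uint8, red, green, blue); there is no depth.
- imaging.camera_params(name): a dict with "camera_matrix" (3x3 intrinsics, pixels), "world_to_cam" (4x4, takes a point from world to camera coordinates); the wrist camera has in their place "mount" (4x4, takes a point from camera to tool coordinates, whose origin is the TCP and whose axes are the flange's). Camera axes: x right, y up, looking along -z (the intrinsics and any distortion apply to the point x, -y, -z); pixel columns grow to the right and rows downward; lengths in mm; the calibration is good to about 2 mm. A picture is of the moment at which its call begins: read the wrist's pose just before it. camera_params takes no time and is no camera call.
- ticket.job_done(): hands the job in, once; it reports no verdict.
The state is a dict: "t": time; "joint_positions": joint angles; "joint_velocities": joint speeds; "effort": joint torques, N m; "ee_pos": TCP position; "orientation": TCP orientation; "contact_force": force on the tool from outside, world axes, zero at the start; "moment": the same for the moment, N m; "width": opening from 0.0 (shut) to 1.0 (fully open).
Only numpy, scipy, OpenCV 4.12 (cv2) and the standard library are available. Lean on these libraries where they do the work, as an engineer would, in place of code of your own. Each camera call takes 0.05 s, during which the arm holds its last target. There are 200 camera calls.

### The job

Get the two walnut coasters ready for the guests: with the fingertips, slide the round one and the square one across the low oak stand until each sticks out about 3 cm over the stand's far long edge (the one away from the robot), the square one with its side parallel to that edge. Slide them only: do not pick up, tip or drop a coaster, and leave the mugs, the sugar jar and everything else where they stand. Finish with both coasters lying flat and the robot clear of them.

Things in the scene. Friction and masses are not known exactly. Their poses are not given: they have to be found in the camera images.
- stand: Low oak serving stand, a plain flat board without a rim, 240 mm deep (its x) by 560 mm long (its y) by 18 mm thick on two feet; fixed. Origin at the centre of its underside on the table; its top surface is 50 mm above the origin. Its x axis points away from the robot, across the board, to the far long edge; the board may be turned up to 0.15 rad.
- stand_edge (a point): Middle of the stand's far long edge, at the height of its top surface (120 mm along the stand's x from its centre); same axes as the stand. The edge runs along y.
- coaster_round: Loose round walnut coaster, 100 mm across, 10 mm thick, 40 to 85 g, lying flat on the stand to the left or right of the mug. Origin at the centre of its underside, z up.
- coaster_square: Loose square walnut coaster, 100 x 100 mm, 10 mm thick, 50 to 100 g, lying flat on the stand on the other side of the mug, turned up to 0.4 rad from square with the stand. Origin at the centre of its underside; x and y axes along its sides, z up.
- mug_a: Bystander: blue mug, 72 mm across, 75 mm tall, standing on the stand between the coasters, handle towards the far edge. Origin at the centre of its underside.
- sugar_jar: Bystander: small white sugar jar, 56 mm across, 65 mm tall, standing on the stand between the coasters, nearer the robot than the mug. Origin at the centre of its underside.
- mug_b: Bystander: white mug, 80 mm across, 90 mm tall, on the table to the left of the stand. Origin at the centre of its underside.
- milk_jug: Bystander: white milk jug, 84 mm across with a handle on one side, 110 mm tall, on the table to the right of the stand. Origin at the centre of its underside.
- book: Bystander: book 110 x 170 x 22 mm lying on the table beyond the stand. Origin at the centre of its underside.
- biscuit_tin: Bystander: round tin, 150 mm across, 70 mm tall, on the table to the right of the stand. Origin at the centre of its underside.
- remote: Bystander: black remote control 45 x 170 x 18 mm lying on the table beyond the stand. Origin at the centre of its underside.
Mind the look-alikes: they are no part of the job. What is shaped like the coaster_round but blue is not meant. Leave any green look-alike of the coaster_square alone.

How it is judged:
By the outcome, as a careful person would: the job done as asked, in the order asked, and still so for the second after the job is handed in, with the robot touching nothing.
It also fails if it takes over 54 s, if anything falls off the work surface, if the arm or the gripper's body presses on something with over 40 N, if the wrist force passes 120 N, or if a joint passes its speed limit or range.

## Working session

There is one attempt and no reset: what is moved stays moved. The work goes in short steps, Python scripts to look and compute and a tool call to move; the robot and the scene stay as the last step left them, time stands still between calls to the robot, and variables do not carry over. Pictures are saved under pics/ and viewed, on a budget of 10 in all, crops included, one or two more only if the job needs it, and the job is handed in when it is done.

Besides the shell and the picture viewer there is one more tool, called after ">>>" by a JSON object that holds its "api" and its "payload". send_rows: Moves the arm, as the interface text tells. Its arguments: {"type":"object","properties":{"series":{"type":"array","items":{"type":"object","properties":{"linear":{"type":"array","items":{"type":"number"}},"spin":{"type":"number"}}}},"hand":{"type":"number"}},"required":["series"]}

```bash
mkdir -p pics; ls; python3 - <<'E'
from bench import status, imaging
import cv2
print(status.observe())
for n in ["scene","top"]:
    p=imaging.camera_params(n); print(n,p)
    cv2.imwrite(f"pics/{n}0.png",imaging.grab_frame(n)[:,:,::-1])
print(imaging.camera_params("wrist"))
E
```

```text
pics
{'t': 0.0, 'joint_positions': array([ 7.70627798e+01,  1.49339226e+01, -7.98532375e+00,  6.71918162e+01,
        4.59151115e-04,  8.99982375e+01]), 'joint_velocities': array([-0.11797644,  0.03699669,  0.04324721, -0.10585321,  0.14585634,
       -0.04624947]), 'effort': array([-4.06942654e-04, -4.05679035e+01,  2.53921634e+01,  1.87033159e-02,
        5.51712382e-07,  4.74992579e-07]), 'ee_pos': array([117.39290233, 511.04914915, 255.48431864]), 'orientation': array([-1.79888937e+02, -4.62566688e-04,  1.67064541e+02]), 'contact_force': array([ 0.96670106, -0.53328954, -0.12115654]), 'moment': array([ 0.03315365, -0.04806366,  0.02943774]), 'width': 1.0014328106816253}
scene {'camera_matrix': array([[398.04628672,   0.        , 322.6234772 ],
       [  0.        , 398.04628672, 203.78073251],
       [  0.        ,   0.        ,   1.        ]]), 'world_to_cam': array([[ 6.17317749e-01,  7.86618317e-01, -1.22645797e-02,
        -3.15375891e+02],
       [-4.16093174e-01,  3.39690492e-01,  8.43490866e-01,
         1.89901512e+02],
       [ 6.67671526e-01, -5.15598675e-01,  5.3700348
[... 478 characters left out ...]
02],
       [-1.68634965e-01,  1.58839647e-03,  9.85677293e-01,
        -1.68316782e+03],
       [ 0.00000000e+00,  0.00000000e+00,  0.00000000e+00,
         1.00000000e+00]])}
{'camera_matrix': array([[283.1322303 ,   0.        , 322.59342199],
       [  0.        , 283.1322303 , 197.0721346 ],
       [  0.        ,   0.        ,   1.        ]]), 'mount': array([[-4.09845497e-04,  9.45207884e-01,  3.26468815e-01,
         8.46257062e+01],
       [ 9.99999834e-01,  5.19771458e-04, -2.49477586e-04,
         7.62285461e-01],
       [-4.05497353e-04,  3.26468659e-01, -9.45207940e-01,
        -1.16669949e+02],
       [ 0.00000000e+00,  0.00000000e+00,  0.00000000e+00,
         1.00000000e+00]])}
```

View pics/top0.png

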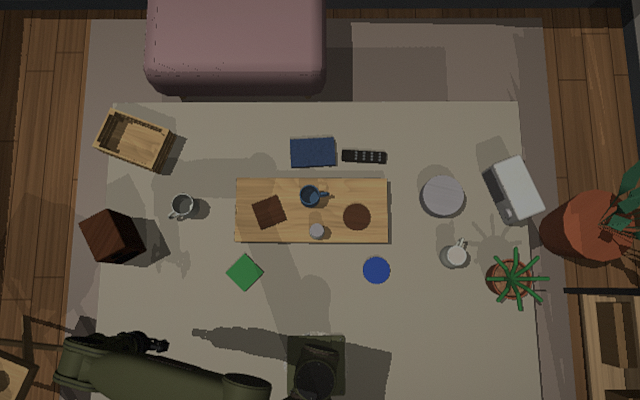

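View pics/scene0.png

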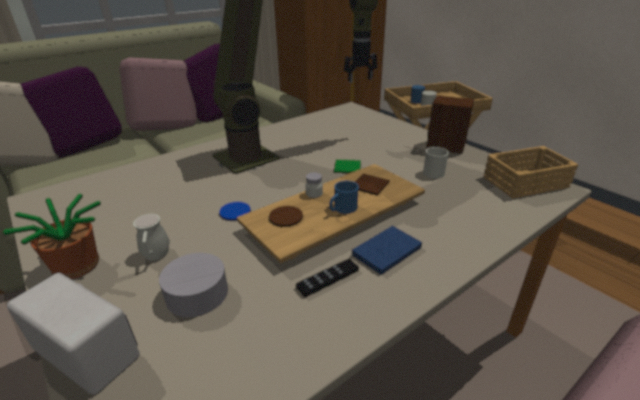

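Top view: the brown square is at px (269,212) and the brown round at (357,217), both on the stand. The look-alikes, green square (244,272) and blue disc (376,270), lie on the table and are excluded. Mug_a is at (310,196) and the jar at (317,231), both between the coasters. I'll measure next and make one enlarged crop to confirm.

```bash
cat > h.py <<'E'
import numpy as np, cv2
from bench import status, imaging
from scipy.spatial.transform import Rotation as R
def cam(n, st=None):
    p=imaging.camera_params(n); K=p["camera_matrix"]
    if n!="wrist": T=np.linalg.inv(p["world_to_cam"])
    else:
        W=np.eye(4); W[:3,:3]=R.from_euler("xyz",st["orientation"],degrees=True).as_matrix(); W[:3,3]=st["ee_pos"]; T=W@p["mount"]
    return K,T
def ray(uv,K,T,z):
    uv=np.atleast_2d(uv).astype(float)
    d=np.c_[(uv[:,0]-K[0,2])/K[0,0],-(uv[:,1]-K[1,2])/K[1,1],-np.ones(len(uv))]@T[:3,:3].T
    o=T[:3,3]; return (o+d*((z-o[2])/d[:,2])[:,None])[:,:2]
def proj(P,K,T):
    c=(np.asarray(P,float)-T[:3,3])@T[:3,:3]; return np.c_[K[0,2]-K[0,0]*c[:,0]/c[:,2],K[1,2]+K[1,1]*c[:,1]/c[:,2]]
def rect(m):
    c=max(cv2.findContours(m.astype(np.uint8),cv2.RETR_EXTERNAL,cv2.CHAIN_APPROX_NONE)[0],key=cv2.contourArea)
    return c[:,0,:]
def fit(pts):
    (c,s,a)=cv2.minAreaRect(pts.astype(np.float32)); return np.round(c,1),np.round(s,1),round(a,2)
E
python3 - <<'E'
from h import *
im=cv2.imread("pics/top0.png"); hsv=cv2.cvtColor(im,cv2.COLOR_BGR2HSV)
print(hsv[212,269],hsv[217,357],hsv[225,250],hsv[235,380],hsv[185,350],hsv[160,270],hsv[260,300])
crop=im[165:285,220:400]; cv2.imwrite("pics/c1.png",cv2.resize(crop,None,fx=4.4,fy=4.4,interpolation=cv2.INTER_CUBIC))
K,T=cam("top")
H,S,V=[hsv[...,i].astype(int) for i in range(3)]
reg=np.zeros(H.shape,bool); reg[170:255,225:400]=1
wood=(H<25)&(S>80)&reg
wood=cv2.morphologyEx(wood.astype(np.uint8),cv2.MORPH_OPEN,np.ones((3,3)))
c=rect(wood); print("stand",fit(ray(c,K,T,50)))
for x0,x1,n in[(240,298,"sq"),(335,380,"rd")]:
    m=(wood>0)&(V<100); m[:, :x0]=0; m[:,x1:]=0; m[:190]=0; m[238:]=0
    c=rect(m); print(n,c.min(0),c.max(0),fit(ray(c,K,T,60)), cv2.minEnclosingCircle(ray(c,K,T,60).astype(np.float32)))
print("jar",ray([317,229],K,T,115),"mug",ray([310,193],K,T,125), "handle",ray([325,195],K,T,90))
E
```

```text
[ 11 143  59] [ 12 144  69] [ 18 114 121] [ 18 108 149] [ 17 111 147] [ 21  41 118] [ 19  43 131]
stand (array([553.9,  14.4]), array([558.7, 238.1]), 89.83)
sq [252 195] [286 229] (array([544.5, 169.2]), array([102.1, 104.2]), 22.05) ((544.4420776367188, 168.990234375), 68.41162109375)
rd [343 204] [370 229] (array([ 526.7, -150.8]), array([98.6, 92. ]), 89.83) ((525.4287719726562, -150.90049743652344), 51.206878662109375)
jar [[474.52702386  -7.27291808]] mug [[601.32166706  17.18542789]] handle [[600.73153826 -36.11879731]]
```

View pics/c1.png

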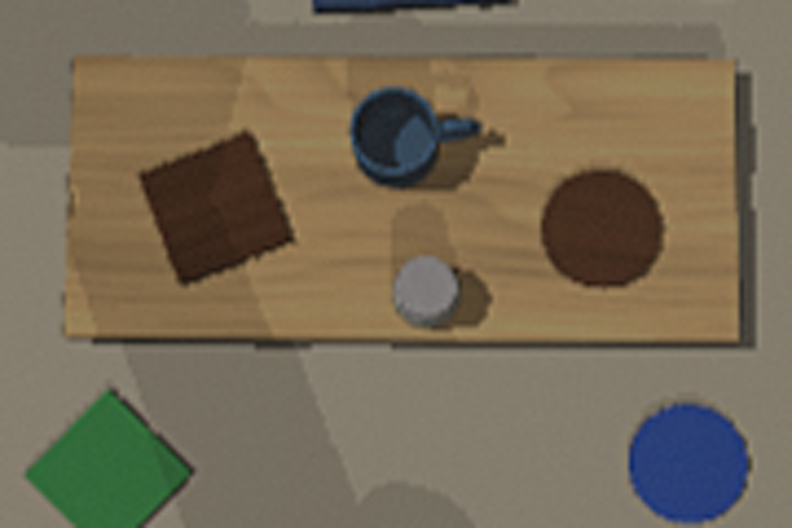

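Crop confirms both brown coasters on the stand; blue/green copies are on the table. Refining the stand's far-edge line.

```bash
cat >> h.py <<'E'
def edge(im,K,T,z=50,rows=(168,190),cols=None):
    S=cv2.cvtColor(im,cv2.COLOR_BGR2HSV)[...,1].astype(float); P=[]
    for u in cols or list(range(242,290))+list(range(330,384)):
        s=cv2.GaussianBlur(S[rows[0]:rows[1],u-2:u+3].mean(1)[:,None],(1,3),0)[:,0]; i=np.where(s>75)[0]
        if len(i) and i[0]>0:
            k=i[0]; P.append((u,rows[0]+k-(s[k]-75)/(s[k]-s[k-1])))
    W=ray(P,K,T,z); a,b=np.polyfit(W[:,1],W[:,0],1); r=W[:,0]-a*W[:,1]-b; g=abs(r)<3
    a,b=np.polyfit(W[g,1],W[g,0],1); return a,b,r[g].std()
E
python3 - <<'E'
from h import *
im=cv2.imread("pics/top0.png");K,T=cam("top")
a,b,s=edge(im,K,T); print(a,b,s,"yaw",-np.degrees(np.arctan(a)),a*169+b,a*-151+b)
# near edge: flipped search
a2,b2,s2=edge(im[::-1],*(lambda K:(K,T))(K)) if 0 else (0,0,0)
E
```

```text
0.00819911943300905 675.0915838614334 0.2844292734355157 yaw -0.4697644126986638 676.4772350456119 673.853516827049
```

>>> {"api": "send_rows", "payload": {"series": [{"linear":[0.4,-1,0],"spin":0.5},{"linear":[0.4,-1,0],"spin":0.5},{"linear":[0.4,-1,0],"spin":0.5},{"linear":[0.4,-1,0],"spin":0.5},{"linear":[0.4,-1,0],"spin":0.15},{"linear":[0.4,-1,0]},{"linear":[0.4,-1,0]},{"linear":[0.4,-1,0]}], "hand": 50}}

```text
invalid input
```

>>> {"api": "send_rows", "payload": {"series": [{"linear":[0.4,-1,0],"spin":0.5},{"linear":[0.4,-1,0],"spin":0.5},{"linear":[0.4,-1,0],"spin":0.5},{"linear":[0.4,-1,0],"spin":0.5},{"linear":[0.4,-1,0],"spin":0.15},{"linear":[0.4,-1,0],"spin":0},{"linear":[0.4,-1,0],"spin":0},{"linear":[0.4,-1,0],"spin":0}], "hand": 50}}

```text
t: 0.9
ee_pos: [245.5, 190.0, 256.1]
orientation: [-180.0, 0.0, -180.0]
contact_force: [1.4, 0.2, -0.4]
width: 0.586
```

>>> {"api": "send_rows", "payload": {"series": [{"linear":[0.55,-0.95,0],"spin":0},{"linear":[0.55,-0.95,0],"spin":0},{"linear":[0.55,-0.95,0],"spin":0},{"linear":[0.55,-0.95,0],"spin":0},{"linear":[0.55,-0.95,0],"spin":0},{"linear":[0.55,-0.95,0],"spin":0},{"linear":[0.55,-0.95,0],"spin":0},{"linear":[0.55,-0.95,0],"spin":0}]}}

```text
t: 1.7
ee_pos: [421.8, -114.2, 256.0]
orientation: [180.0, -0.0, 179.9]
contact_force: [0.5, 0.1, 0.3]
width: 0.586
```

```bash
python3 - <<'E'
from h import *
s=status.observe();print(s["joint_positions"].round(1),s["ee_pos"],s["width"])
cv2.imwrite("pics/w1.png",imaging.grab_frame("wrist")[:,:,::-1])
im=cv2.cvtColor(cv2.imread("pics/w1.png"),cv2.COLOR_BGR2HSV);K,T=cam("wrist",s)
H,S,V=[im[...,i].astype(int) for i in range(3)]
m=((H<17)|(H>170))&(S>110)&(V<95); m=cv2.morphologyEx(m.astype(np.uint8),cv2.MORPH_OPEN,np.ones((5,5)))
n,l,st,c=cv2.connectedComponentsWithStats(m)
for i in range(1,n):
    if st[i,4]>300: print(st[i],fit(ray(rect(l==i),K,T,60)))
E
```

```text
[-15.2   6.3 -18.9  64.8   0.  -15.1] [ 421.7895679  -114.21048806  256.01842323] 0.5856829987154352
[ 499  225   77   57 1962] (array([521.9, 157.5]), array([53. , 94.5]), 22.03)
```

View pics/w1.png

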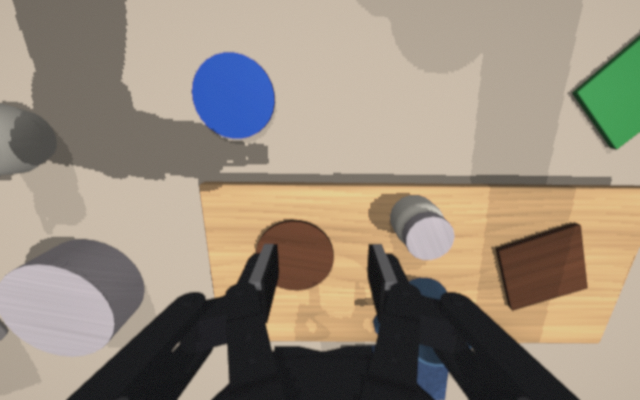

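Wrist view (image up = toward robot): the round coaster is at (296,255), fingertips at about (270,248) and (375,248), and the square at (543,266). Nothing unexpected. The 50 mm gap in pixels puts the tips about 19 mm ahead of the TCP.

```bash
python3 - <<'E'
from h import *
s=status.observe();K,T=cam("wrist",s)
print(ray([[296,255],[296,219],[296,291],[258,255],[334,255]],K,T,60))
E
```

```text
[[ 527.86352907 -153.65196195]
 [ 478.48338429 -151.84404602]
 [ 582.21944199 -155.64205171]
 [ 527.74690939 -201.58674143]
 [ 527.97996177 -105.79403857]]
```

>>> {"api": "send_rows", "payload": {"series": [{"linear":[0.4,-0.45,-0.5],"spin":0},{"linear":[0.4,-0.46,-0.5],"spin":0},{"linear":[0,0,-0.8],"spin":0},{"linear":[0,0,-0.8],"spin":0},{"linear":[0,0,-0.8],"spin":0},{"linear":[0,0,-0.5],"spin":0},{"linear":[0,0,-0.2],"spin":0},{"linear":[0,0,0],"spin":0}]}}

```text
t: 2.55
ee_pos: [452.5, -148.2, 91.3]
orientation: [179.9, -0.2, 180.0]
contact_force: [-0.3, -0.6, -0.3]
width: 0.585
```

>>> {"api": "send_rows", "payload": {"series": [{"linear":[0,-0.08,-0.25],"spin":0},{"linear":[0,0,-0.1],"spin":0},{"linear":[0,0,-0.05],"spin":0},{"linear":[0,0,0],"spin":0},{"linear":[0,0,0],"spin":0}]}}

```text
t: 3.05
ee_pos: [453.8, -152.0, 76.6]
orientation: [-180.0, 0.0, 180.0]
contact_force: [-0.2, 0.2, -0.3]
width: 0.586
```

```bash
python3 - <<'E'
from h import *
s=status.observe();print(s["ee_pos"],s["contact_force"])
cv2.imwrite("pics/w2.png",imaging.grab_frame("wrist")[:,:,::-1])
E
```

```text
[ 453.77370824 -152.0270405    76.64405879] [-0.16521153  0.19497523 -0.33884782]
```

View pics/w2.png

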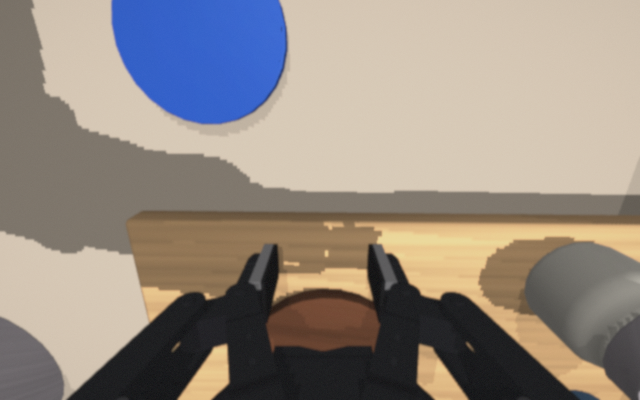

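The tips are on the board behind the round coaster, which is centred between them (col ~322), with no contact yet. I'll probe down in small steps.

>>> {"api": "send_rows", "payload": {"series": [{"linear":[0,0,-0.05],"spin":0},{"linear":[0,0,-0.05],"spin":0},{"linear":[0,0,0],"spin":0}]}}

```text
t: 3.4
ee_pos: [453.5, -151.9, 72.1]
orientation: [180.0, -0.0, 180.0]
contact_force: [-0.3, 0.3, -0.5]
width: 0.589
```

>>> {"api": "send_rows", "payload": {"series": [{"linear":[0,0,-0.04],"spin":0},{"linear":[0,0,0],"spin":0}]}}

```text
t: 3.6
ee_pos: [453.6, -151.9, 72.0]
orientation: [-180.0, 0.0, 180.0]
contact_force: [-3.5, 0.9, 12.5]
width: 0.586
```

>>> {"api": "send_rows", "payload": {"series": [{"linear":[0,0,0.12],"spin":0},{"linear":[0.1,0,0],"spin":0},{"linear":[0.2,0,0],"spin":0},{"linear":[0.2,0,0],"spin":0},{"linear":[0.2,0,0],"spin":0},{"linear":[0.2,0,0],"spin":0},{"linear":[0.2,0,0],"spin":0},{"linear":[0,0,0],"spin":0}]}}

```text
t: 4.4
ee_pos: [499.4, -152.1, 75.5]
orientation: [-180.0, 0.1, 180.0]
contact_force: [0.3, 0.2, 1.1]
width: 0.59
```

>>> {"api": "send_rows", "payload": {"series": [{"linear":[0.2,0,0],"spin":0},{"linear":[0.2,0,0],"spin":0},{"linear":[0.2,0,0],"spin":0},{"linear":[0.2,0,0],"spin":0},{"linear":[0.2,0,0],"spin":0},{"linear":[0.2,0,0],"spin":0},{"linear":[0.2,0,0],"spin":0},{"linear":[0,0,0],"spin":0}]}}

```text
t: 5.2
ee_pos: [555.2, -152.1, 75.6]
orientation: [-180.0, 0.1, 180.0]
contact_force: [1.1, -0.6, 0.4]
width: 0.587
```

>>> {"api": "send_rows", "payload": {"series": [{"linear":[0.2,0,0],"spin":0},{"linear":[0.15,0,0],"spin":0},{"linear":[0.1,0,0],"spin":0},{"linear":[0,0,0],"spin":0},{"linear":[0,0,0],"spin":0}]}}

```text
t: 5.7
ee_pos: [571.5, -151.9, 75.5]
orientation: [180.0, -0.0, 180.0]
contact_force: [0.5, 0.2, 1.5]
width: 0.588
```

```bash
python3 - <<'E'
from h import *
s=status.observe();print(s["ee_pos"],s["contact_force"])
for n in ("top","scene"): cv2.imwrite(f"pics/{n}1.png",imaging.grab_frame(n)[:,:,::-1])
a=cv2.imread("pics/top1.png")[165:255,300:400];b=cv2.imread("pics/scene1.png")[160:270,230:350]
cv2.imwrite("pics/c2.png",np.hstack([cv2.resize(a,(400,360)),cv2.resize(b,(393,360))]))
E
```

```text
[ 571.52685638 -151.90349543   75.46425648] [0.52360823 0.24653545 1.45438197]
```

View pics/c2.png

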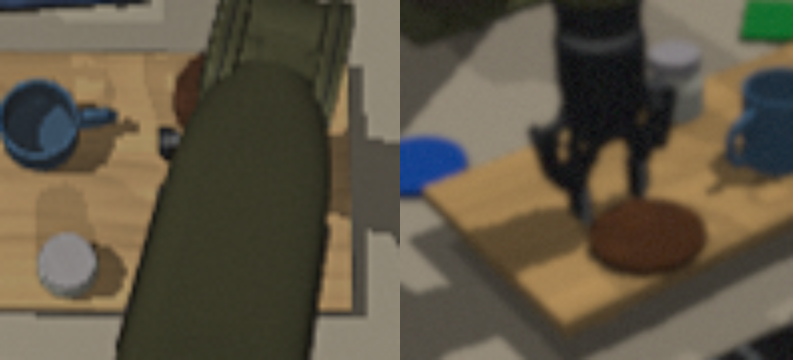

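The scene view shows the round coaster flat, ahead of the fingertips and not yet over the edge. The arm blocks the top camera, so I'll measure with the scene camera.

```bash
cat >> h.py <<'E'
def brown(im,box,vmax=110):
    x0,y0,x1,y1=box; h=cv2.cvtColor(im,cv2.COLOR_BGR2HSV).astype(int); m=((h[...,0]<15)|(h[...,0]>172))&(h[...,1]>110)&(h[...,2]<vmax)
    k=np.zeros(m.shape,bool); k[y0:y1,x0:x1]=1; return rect(cv2.morphologyEx((m&k).astype(np.uint8),cv2.MORPH_OPEN,np.ones((3,3))))
E
python3 - <<'E'
from h import *
K,T=cam("scene")
for f in("scene0","scene1"):
    im=cv2.imread(f"pics/{f}.png"); c=brown(im,(250,195,335,255)); W=ray(c,K,T,60)
    print(f,c.min(0),c.max(0),fit(W),cv2.fitEllipse(W.astype(np.float32)))
E
```

```text
scene0 [270 206] [301 225] (array([ 532.5, -153.5]), array([90.3, 99.2]), 54.5) ((532.2297973632812, -152.88421630859375), (91.4229507446289, 94.55955505371094), 69.94369506835938)
scene1 [288 221] [322 242] (array([ 631.1, -155.4]), array([94.1, 97.1]), 51.95) ((631.5657958984375, -155.75599670410156), (92.85585021972656, 97.46881866455078), 75.67951965332031)
```

>>> {"api": "send_rows", "payload": {"series": [{"linear":[0.1,0,0],"spin":0},{"linear":[0.2,0,0],"spin":0},{"linear":[0.15,0,0],"spin":0},{"linear":[0.12,0,0],"spin":0},{"linear":[0.08,0,0],"spin":0},{"linear":[0.05,0,0],"spin":0},{"linear":[0,0,0],"spin":0},{"linear":[0,0,0],"spin":0}]}}

```text
t: 6.6
ee_pos: [599.5, -151.9, 75.5]
orientation: [180.0, -0.0, 180.0]
contact_force: [-0.2, -0.0, -0.1]
width: 0.59
```

>>> {"api": "send_rows", "payload": {"series": [{"linear":[-0.3,0,0],"spin":0},{"linear":[-0.7,0,0.3],"spin":0},{"linear":[-0.7,0.5,1],"spin":0},{"linear":[-0.7,0.8,1],"spin":0},{"linear":[-0.8,1,1],"spin":0},{"linear":[-0.4,1,0],"spin":0},{"linear":[0,1,0],"spin":0},{"linear":[0,1,0],"spin":0}]}}

```text
t: 7.4
ee_pos: [467.7, 46.3, 191.3]
orientation: [180.0, 0.1, 179.9]
contact_force: [1.1, -0.4, -0.7]
width: 0.586
```

```bash
python3 - <<'E'
from h import *
for n in ("top","scene"): cv2.imwrite(f"pics/{n}2.png",imaging.grab_frame(n)[:,:,::-1])
K,T=cam("top"); im=cv2.imread("pics/top2.png")
c=brown(im,(335,160,385,220));W=ray(c,K,T,60);print(c.min(0),c.max(0),fit(W),cv2.fitEllipse(W.astype(np.float32)))
print(edge(im,K,T,cols=list(range(300,338))+list(range(376,386))))
K,T=cam("scene");c=brown(cv2.imread("pics/scene2.png"),(265,200,350,265)); W=ray(c,K,T,60);print(fit(W))
E
```

```text
[343 170] [369 195] (array([ 653.3, -150.9]), array([97.1, 93. ]), 43.63) ((653.1235961914062, -151.64039611816406), (93.71763610839844, 95.37741088867188), 14.674517631530762)
(np.float64(0.00916742079596053), np.float64(675.0561154000161), np.float64(0.2745285120388133))
(array([ 660.8, -155.1]), array([94.8, 93.3]), 51.0)
```

Round is done: centre x 653, so about 29.5 mm overhang. Next the square, approaching behind it.

>>> {"api": "send_rows", "payload": {"series": [{"linear":[0,1,0],"spin":-0.08},{"linear":[0,1,0],"spin":0},{"linear":[0,0.8,0],"spin":0},{"linear":[0,0,-0.8],"spin":0},{"linear":[0,0,-0.8],"spin":0},{"linear":[0,0,0],"spin":0},{"linear":[0,0,0],"spin":0}]}}

```text
t: 8.2
ee_pos: [467.9, 156.4, 126.4]
orientation: [-180.0, -0.1, 179.4]
contact_force: [0.1, 1.0, 0.7]
width: 0.585
```

Target (452, 172, 75.5), so shift -16, +16, -51.

>>> {"api": "send_rows", "payload": {"series": [{"linear":[-0.4,0.4,0],"spin":0},{"linear":[0,0,-0.5],"spin":0},{"linear":[0,0,-0.5],"spin":0},{"linear":[0,0,-0.27],"spin":0},{"linear":[0,0,0],"spin":0},{"linear":[0,0,0],"spin":0}]}}

```text
t: 8.8
ee_pos: [453.3, 173.2, 76.7]
orientation: [180.0, 0.1, 179.4]
contact_force: [-0.1, 0.7, -0.7]
width: 0.585
```

```bash
python3 - <<'E'
from h import *
cv2.imwrite("pics/w3.png",imaging.grab_frame("wrist")[:,:,::-1])
E
```

```text
(no output)
```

View pics/w3.png

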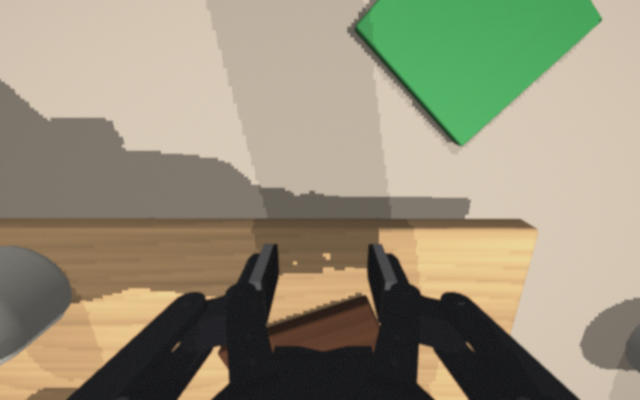

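The square's near corner, at (362,297), sits just inside the right-hand (+y) finger and could slip into the gap. I'll shift 8 mm toward -y so that finger meets the corner, then push.

>>> {"api": "send_rows", "payload": {"series": [{"linear":[0,-0.2,-0.03],"spin":0},{"linear":[0.2,0,0],"spin":0},{"linear":[0.15,0,0],"spin":0},{"linear":[0.15,0,0],"spin":0},{"linear":[0.15,0,0],"spin":0},{"linear":[0.15,0,0],"spin":0},{"linear":[0.15,0,0],"spin":0},{"linear":[0.15,0,0],"spin":0}]}}

```text
t: 9.65
ee_pos: [496.9, 165.2, 74.3]
orientation: [-180.0, -0.0, 179.5]
contact_force: [1.3, 0.0, -0.6]
width: 0.587
```

>>> {"api": "send_rows", "payload": {"series": [{"linear":[0.15,0,0],"spin":0},{"linear":[0.15,0,0],"spin":0},{"linear":[0.15,0,0],"spin":0},{"linear":[0.15,0,0],"spin":0},{"linear":[0,0,0],"spin":0},{"linear":[0,0,0],"spin":0}]}}

```text
t: 10.25
ee_pos: [520.5, 165.1, 74.4]
orientation: [-180.0, -0.0, 179.5]
contact_force: [-1.0, -0.5, -0.4]
width: 0.582
```

```bash
python3 - <<'E'
from h import *
cv2.imwrite("pics/scene3.png",imaging.grab_frame("scene")[:,:,::-1])
K,T=cam("scene")
for f,b in(("scene0",(340,165,410,205)),("scene3",(340,165,440,220))):
    im=cv2.imread(f"pics/{f}.png");c=brown(im,b,100);print(f,c.min(0),c.max(0),fit(ray(c,K,T,60)))
a=im[140:240,310:450];cv2.imwrite("pics/c3.png",cv2.resize(a,None,fx=5,fy=5))
E
```

```text
scene0 [358 176] [386 193] (array([552. , 165.2]), array([95.2, 99.2]), 19.44)
scene3 [360 181] [393 200] (array([591.5, 149.4]), array([102.1, 101.7]), 6.95)
```

View pics/c3.png

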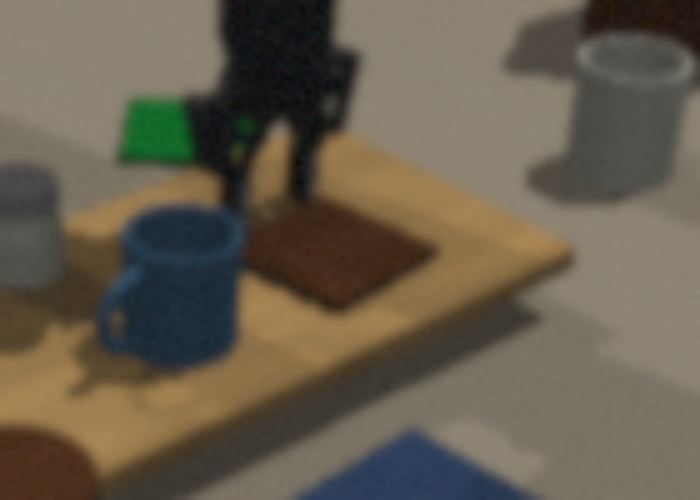

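The square is flat and nearly parallel to the edge, well clear of mug_a. Continuing the push.

>>> {"api": "send_rows", "payload": {"series": [{"linear":[0.15,0,0],"spin":0},{"linear":[0.2,0,0],"spin":0},{"linear":[0.2,0,0],"spin":0},{"linear":[0.2,0,0],"spin":0},{"linear":[0.2,0,0],"spin":0},{"linear":[0.2,0,0],"spin":0},{"linear":[0.2,0,0],"spin":0},{"linear":[0.15,0,0],"spin":0}]}}

```text
t: 11.1
ee_pos: [581.4, 165.2, 74.4]
orientation: [180.0, 0.0, 179.5]
contact_force: [-0.3, -0.6, -0.5]
width: 0.586
```

>>> {"api": "send_rows", "payload": {"series": [{"linear":[0.15,0,0],"spin":0},{"linear":[0.1,0,0],"spin":0},{"linear":[0.05,0,0],"spin":0},{"linear":[0,0,0],"spin":0},{"linear":[0,0,0],"spin":0}]}}

```text
t: 11.6
ee_pos: [592.3, 165.2, 74.4]
orientation: [-180.0, -0.0, 179.5]
contact_force: [0.4, -0.1, 0.2]
width: 0.584
```

>>> {"api": "send_rows", "payload": {"series": [{"linear":[-0.3,0,0],"spin":0},{"linear":[-0.7,0,0],"spin":0},{"linear":[-1,0,0],"spin":0},{"linear":[-1,0,0],"spin":0},{"linear":[-0.5,0,0],"spin":0},{"linear":[0,0,0],"spin":0}]}}

```text
t: 12.2
ee_pos: [447.9, 164.4, 74.2]
orientation: [-179.9, -0.2, 179.6]
contact_force: [0.9, 0.3, -0.1]
width: 0.586
```

```bash
python3 - <<'E'
from h import *
cv2.imwrite("pics/top4.png",imaging.grab_frame("top")[:,:,::-1])
K,T=cam("top"); im=cv2.imread("pics/top4.png")
c=brown(im,(240,155,305,225),100);W=ray(c,K,T,60);print(c.min(0),c.max(0),fit(W))
f=W[W[:,0]>W[:,0].max()-4];print("far side slope",np.polyfit(f[:,1],f[:,0],1))
cv2.imwrite("pics/c4.png",cv2.resize(im[150:260,220:400],None,fx=4.4,fy=4.4))
E
```

```text
[261 171] [287 196] (array([650.4, 151.6]), array([97.2, 94.2]), 89.84)
far side slope [-4.87562014e-03  6.98150951e+02]
```

View pics/c4.png

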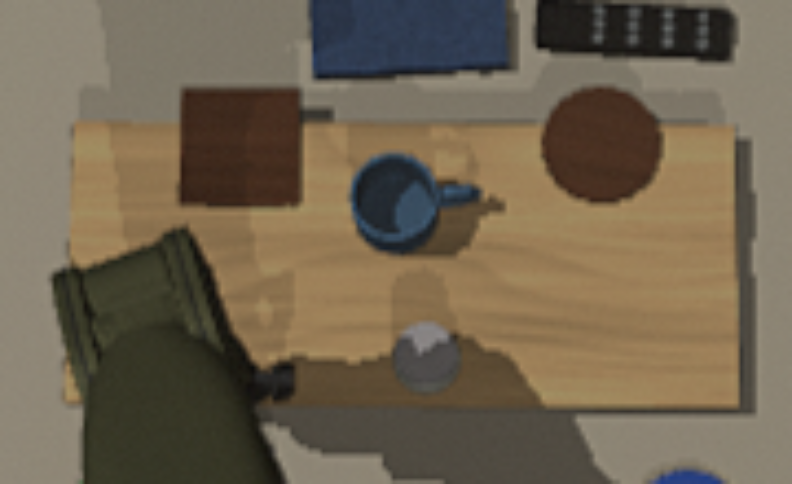

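The square is parallel with the edge, but its overhang is about 2–3 mm less than the round's (kinematics 27, image 24–27). I'll nudge it about 3.5 mm.

>>> {"api": "send_rows", "payload": {"series": [{"linear":[0.7,0,0],"spin":0},{"linear":[0.7,0,0],"spin":0},{"linear":[0.7,0,0],"spin":0},{"linear":[0.7,0,0],"spin":0},{"linear":[0.3,0,0],"spin":0},{"linear":[0,0,0],"spin":0},{"linear":[0,0,0],"spin":0}]}}

```text
t: 12.95
ee_pos: [576.9, 165.1, 74.2]
orientation: [180.0, -0.0, 179.5]
contact_force: [0.9, -0.8, -0.5]
width: 0.586
```

>>> {"api": "send_rows", "payload": {"series": [{"linear":[0.15,0,0],"spin":0},{"linear":[0.15,0,0],"spin":0},{"linear":[0.1,0,0],"spin":0},{"linear":[0.05,0,0],"spin":0},{"linear":[0.03,0,0],"spin":0},{"linear":[0,0,0],"spin":0},{"linear":[0,0,0],"spin":0}]}}

```text
t: 13.65
ee_pos: [595.5, 165.2, 74.4]
orientation: [-180.0, -0.0, 179.5]
contact_force: [-1.0, -0.5, 0.4]
width: 0.582
```

>>> {"api": "send_rows", "payload": {"series": [{"linear":[-0.3,0,0],"spin":0},{"linear":[-0.7,0,0],"spin":0},{"linear":[-0.8,0,0.5],"spin":0},{"linear":[-0.8,0,1],"spin":0},{"linear":[-0.8,0.2,1],"spin":0},{"linear":[-0.8,0.5,1],"spin":0},{"linear":[-0.8,0.5,0],"spin":0},{"linear":[0,0,0],"spin":0}]}}

```text
t: 14.45
ee_pos: [397.4, 212.4, 209.9]
orientation: [179.9, 0.0, 179.7]
contact_force: [0.3, -0.4, -0.3]
width: 0.587
```

```bash
python3 - <<'E'
from h import *
for n in("top","scene"):cv2.imwrite(f"pics/{n}5.png",imaging.grab_frame(n)[:,:,::-1])
K,T=cam("top"); im=cv2.imread("pics/top5.png")
c=brown(im,(240,155,305,225),100);print(fit(ray(c,K,T,60)))
c=brown(im,(335,160,385,220));print(fit(ray(c,K,T,60)))
b=cv2.imread("pics/scene5.png")[150:270,230:440]
cv2.imwrite("pics/c5.png",np.vstack([cv2.resize(im[155:250,225:395],(520,290)),cv2.resize(b,(520,297))]))
E
```

```text
(array([654.2, 151.5]), array([97.1, 94.3]), 89.84)
(array([ 653.4, -151. ]), array([97., 93.]), 44.0)
```

View pics/c5.png

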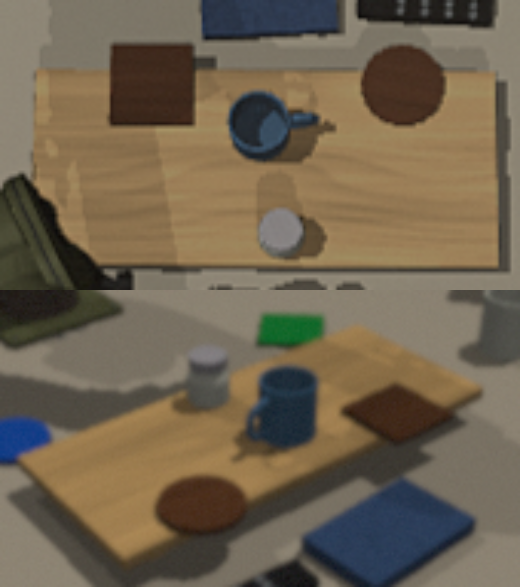

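Both coasters lie flat and overhang the far edge, the mug and jar haven't moved, and the arm is clear. Handing in.

```bash
python3 -c "
from bench import ticket;print(ticket.job_done())"
```

```text
the job is handed in; nothing more can be done
None
```

Both walnut coasters now stick out about 3 cm over the stand's far edge, and the job is handed in at about 14.5 s on the robot's clock. I slid them with the open fingertips, the round one first and then the square one; the square one turned parallel to the edge as it was pushed.

**Overhang:**

| Coaster | From the top camera | From the arm's position |
|---|---|---|
| Round | about 29.5 mm | 30 mm |
| Square | about 28 mm | 30 mm |

**Square's angle:** its side is within about 0.5° of the edge.

**Other checks:** both coasters lie flat. The mug and sugar jar look unmoved in the before-and-after views, and the arm was clear of everything when I handed in. The blue and green look-alikes were not touched.

**Readings that disagreed:**
- **Scene camera:** it put the coasters about 5–8 mm farther out than the top camera. The offset was there before I moved anything, so I used it only for how far they moved.
- **Square's first push:** it came up about 3 mm short, so I nudged it once more.

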